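Pull-test a glued joint

ROBOT

A 6-joint arm with a two-finger parallel gripper is mounted at the origin on a cart in front of the work surface, level with it; the furniture and walls round the work are solid. World frame = base frame: x ahead of the robot, y to its left, z up, the work surface at z = 0. Lengths are in m, angles in rad, forces in N, time in s.
With the tool pointing down it reaches from about 0.35 to 0.775 m from the base axis. Payload 7.3 kg.
Tool frame: the origin (TCP) lies between the finger pads; the fingertips stand ahead of it and the grasp point (between the pads) lies 6 mm ahead of it (robot.tip_extent is the x of the fingertips in the tool frame, in m); x points along the fingers, z is the direction in which the jaws open and shut, and the axes are right-handed (so a half turn about x gives the same grasp; the last joint's range is limited). The gripper opens to 92 mm and grips with 3 to 60 N. Pads are 19 mm wide; open, the fingers measure 130 mm over their backs; the gripper's body (75 mm by 190 mm) begins 47 mm behind the grasp point.
Start: joints at [1.179, 0.342, 1.524, -0, 1.275, -0.146], TCP at [0.128, 0.509, 0.252] pointing down, gripper open.
Joint ranges: [-2.53, 2.53], [-0.77, 2.02], [0.04, 2.7], [-1, 4.14], [0.28, 2.66], [-3.11, 3.11]. Speed limits (rad/s): [2.57, 2.57, 3.14, 3.14, 3.14, 3.14].

INTERFACE

Orientations are given as [roll, pitch, yaw] about the fixed x, y, z axes, in that order (R = Rz(yaw) Ry(pitch) Rx(roll)).
In Python, from cell import robot gives the robot as it stands. The module is installed in compiled form; this text tells all that it offers.
- The arm moves only by the shell command python3 -m creep 'ROWS' [FORCE]. ROWS is JSON, a list of rows, each an object with "translation": the shift along the tool's x, y, z in m, a list of three; "twist": the turn, a rotation vector about the tool's x, y, z in rad, a list of three; "hand": the opening in per cent of the stroke, from 0 (shut) to 100 (fully open). A call has 1 to 5 rows; each row is the pose to reach, as a shift and turn from the pose measured when the call began, along the tool's axes at that moment; what a row does not reach only later rows make up. A row lasts 1/10 s, in which the tool goes at most 50 mm and 8.59 degrees, less where a joint would pass 70% of its speed; a pose out of reach is approached as far as the arm can. A call with a gripper value outside its range is refused whole. The fingers move at their own pace and stop on an object; FORCE is the grip in N (left out, the last holds). Time passes only in rows, so rows that repeat a pose let the fingers close. It gives the time, the measured TCP pose, the force and the opening at its end, in the units of the state.
- robot.observe(): the state, without advancing time (a new reading comes with each control period).
- robot.read_camera(name): name is "scene" or "top"; returns the picture (384x512x3 uint8, blue, green, red); there is no depth.
- robot.calibration(name): a dict with "intrinsics" (3x3 intrinsics, pixels), "cam_to_world" (4x4, takes a point from camera to world coordinates). Camera axes: x right, y up, looking along -z (the intrinsics and any distortion apply to the point x, -y, -z); pixel columns grow to the right and rows downward; lengths in m; the calibration is good to about 2 mm. A picture is of the moment at which its call begins. calibration takes no time and is no camera call.
- robot.hand_in(): hands the job in, once; it reports no verdict.
The state is a dict: "time": time; "qpos": joint angles; "qvel": joint speeds; "joint_efforts": joint torques, N m; "tool_pos": TCP position; "tool_rot": TCP orientation; "contact_force": force on the tool from outside, world axes, zero at the start; "torque": the same for the moment, N m; "opening": finger opening in m.
Only numpy, scipy, OpenCV 4.12 (cv2) and the standard library are available. Lean on these libraries where they do the work, as an engineer would, in place of code of your own. Each camera call takes 0.05 s, during which the arm holds its last target. There are 200 camera calls.

TASK

Prove the glued joint of the blue-topped test piece: holding it only above the orange glue line, gently slide its foot fully home under the slotted jaw of the grey pull-test stand, then pull straight up with 12 N (10 to 15 N) for at least a second, never beyond 20 N. Then ease off, slide it back out and leave it standing upright in the green tray; do not tip it over or disturb the timer, petri dish and tape roll.

Things in the scene. Friction and masses are not known exactly. Their poses are not given: they have to be found in the camera images.
- piece_grip (a point): Glued test piece: loose round upright part 90 mm high, about 0.12 kg. From below: foot disc dia 28, 6 thick; neck dia 11 up to 22 mm; bare rod dia 24 up to 40; orange glue line at 40; blue rod dia 24 from 40 to 90. This point is on its axis (z, up) 66 mm above the underside; grip about here.
- stand: Grey pull-test stand, fixed; base 150 x 90 x 14 mm, flat top from x = -85 (front) to +65 mm. Origin at worktop level under the seat, z up, +x into the slot, whose open end faces -x. Behind the seat a 48 mm high column, x = 34 to 62 mm. The piece's foot slides on the base's top under the jaw; in front of x = -60 mm it can be set down clear of the jaw.
- seat (a point): Point on the base's top, 14 mm above the worktop, where the foot's centre stands when home (neck at the slot's closed end, then about 1.5 mm past this point); axes as the stand's.
- jaw_slot (a point): Steel jaw plate over the base, 64 mm wide, underside 10 and top 18 mm above the base's top. Its slot for the neck runs along the stand's x, 16 mm wide, from x = -26 mm to the closed end at +7 mm, with a mouth flared to about 36 mm by x = -42 mm. This point: slot's centre line at x = -26 mm, top of the plate; axes as the stand's.
- jaw (a joint): Travel (m) of the jaw upward against its stiff load spring: 0 unloaded, 1 mm per 8 N of pull (12 N = 0.0015), stop at 4 mm. From resting on the base the foot has 4 mm of free lift before it bears on the jaw.
- tray: Green shallow square tray for tested pieces, fixed, 110 x 110 mm outside, walls 5 mm thick and 16 mm high, inner floor 5 mm above the worktop. Origin under its centre at worktop level.
- timer: White lab timer lying on the worktop, 64 x 64 x 20 mm, origin at its underside; a bystander.
- petri_dish: Round petri dish, 64 mm diameter, 18 mm high, origin at its underside; a bystander.
- tape_roll: Yellow tape roll lying flat, 68 mm diameter, 19 mm high, origin at its underside; a bystander.
Things that resemble listed ones, but are neither listed nor needed, are in the scene too. What is shaped like the part that bears piece_grip but yellow is not meant.

How it is judged:
On the way, in this order (a step that is already met when the one before it is completed fails the run):
1. the piece is home in the slot, upright (within 0.15 rad), its foot under the jaw, its axis within 6 mm of the seat, the jaw not yet loaded (below 4 N) (horizontal distance between piece_grip and seat below 0.006 m and z of piece_grip in the frame of stand below 0.09 m and angle between piece_grip's own z axis and vertical below 0.15 rad and value of joint jaw below 0.0005 m), for 0.2 s.
2. the piece, held above the glue line (grasp more than 45 mm above its underside), pulls the jaw up with 9 to 16 N for 1 s (value of joint jaw between 0.001125 and 0.002 m and contact force between piece and stand above 6 N and z of the grasp point in the frame of piece_grip above -0.021 m and horizontal distance between piece_grip and seat below 0.01 m), for 1 s.
At the end, for the whole second after the job is handed in: the piece stands upright (within 0.08 rad) on the tray's floor, its axis within 45 mm of the tray's centre along either side, at rest and released, and the jaw is back down, unloaded (x of piece_grip in the frame of tray between -0.045 and 0.045 m and y of piece_grip in the frame of tray between -0.045 and 0.045 m and z of piece_grip in the frame of tray below 0.074 m and angle between piece_grip's own z axis and vertical below 0.08 rad and linear speed of piece below 0.02 m/s and value of joint jaw below 0.0003 m); the robot touches nothing.
It fails at once if the jaw is pulled with more than 20 N (value of joint jaw above 0.0025 m).
It fails at once if the piece is pressed or shoved against the stand with more than 30 N (contact force between piece and stand above 30 N).
It fails at once if the piece is tipped by more than 0.5 rad (angle between piece_grip's own z axis and vertical above 0.5 rad).
It fails at once if the timer, petri dish or tape roll is moved by more than 30 mm (distance of any of timer, petri_dish, tape_roll from where it was at the start of the episode above 0.03 m).
It also fails if it takes over 67 s, if anything falls off the work surface, if the arm or the gripper's body presses on something with over 40 N, if the wrist force passes 120 N, or if a joint passes its speed limit or range.

## Working session

There is one attempt and no reset: what is moved stays moved. The work goes in short steps, Python scripts to look and compute and a shell command to move; the robot and the scene stay as the last step left them, time stands still between calls to the robot, and variables do not carry over. Pictures are saved under pics/ and viewed, about 8 in all and at most 12, crops included, and the job is handed in when it is done.

```bash
mkdir -p pics
python3 - <<'E'
from cell import robot
import cv2
for n in("scene","top"):
    cv2.imwrite(f"pics/{n}0.png",robot.read_camera(n)); c=robot.calibration(n); print(n,c)
print(robot.observe(), robot.tip_extent)
E
```

```text
scene {'intrinsics': array([[447.10010732,   0.        , 259.93289698],
       [  0.        , 447.10010732, 192.29405438],
       [  0.        ,   0.        ,   1.        ]]), 'cam_to_world': array([[ 0.84842203,  0.40639431, -0.33915149,  0.2376708 ],
       [-0.52931675,  0.64901221, -0.54644938, -0.57744508],
       [-0.00196046,  0.64313825,  0.76574757,  0.89460417],
       [ 0.        ,  0.        ,  0.        ,  1.        ]])}
top {'intrinsics': array([[384.02315863,   0.        , 257.0710957 ],
       [  0.        , 384.02315863, 185.32487976],
       [  0.        ,   0.        ,   1.        ]]), 'cam_to_world': array([[-0.01867974,  0.98547218, -0.16880655,  0.38970211],
       [-0.9996234 , -0.01501318,  0.02297089,  0.00558808],
       [ 0.02010285,  0.16917207,  0.98538149,  1.12035811],
       [ 0.        ,  0.        ,  0.        ,  1.        ]])}
{'time': 0.1, 'qpos': array([ 1.17900749e+00,  3.42608745e-01,  1.52492714e+00, -1.83833679e-05,
        1.27541912e+00, -1.45982828e-01]), 'qvel': array([ 0.00116911, -0.00191153, -0.00335925, -0.00069332,  0.00241428,
       -0.00101064]), 'joint_efforts': array([ 3.52825911e-03, -4.31998086e+01, -2.44695246e+01,  7.21529522e-02,
        5.24387124e-02, -5.19666469e-05]), 'tool_pos': array([0.12759631, 0.50890866, 0.25113547]), 'tool_rot': array([ 3.00851323,  1.56943386, -1.9496764 ]), 'contact_force': array([-0.7955559 ,  0.43860578, -0.97411392]), 'torque': array([-0.01819216,  0.03119404, -0.04918961]), 'opening': 0.09201211891986118} 0.025
```

View pics/scene0.png

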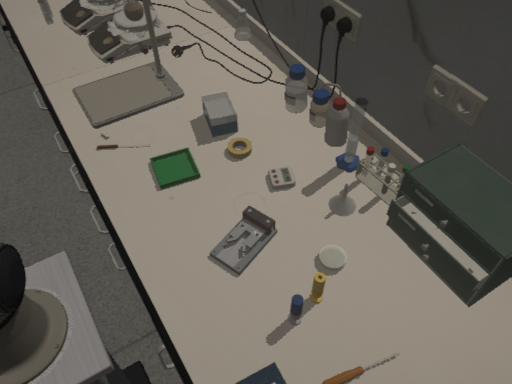

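View pics/top0.png

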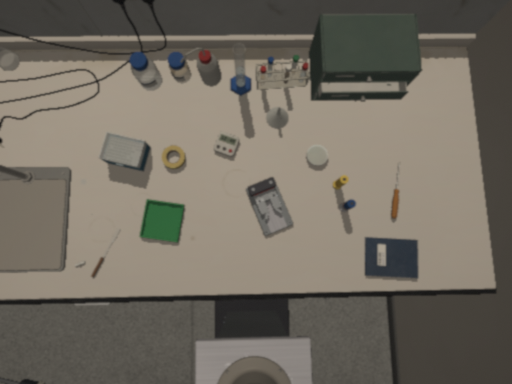

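The scene view shows the blue-topped piece at about (297,308), the yellow lookalike at (319,287), the stand at (245,240) and the tray at (175,168). In the top view the piece is at (349,205), the stand at (269,206) with its column end at (262,187), and the tray at (163,221). I'll enlarge crops with a world grid overlaid.

```bash
cat > h.py <<'E'
from cell import robot
import numpy as np, cv2
from scipy.spatial.transform import Rotation as R
C={n:robot.calibration(n) for n in("scene","top")}
def ray(n,uv):
    K,T=C[n]["intrinsics"],C[n]["cam_to_world"]
    d=np.linalg.inv(K)@[uv[0],uv[1],1]; return T[:3,3],T[:3,:3]@(d*[1,-1,-1])
def onz(n,uv,z):
    o,d=ray(n,uv); return o+d*(z-o[2])/d[2]
def proj(n,p):
    K,T=C[n]["intrinsics"],C[n]["cam_to_world"]
    c=T[:3,:3].T@(np.asarray(p,float)-T[:3,3]); q=K@(c*[1,-1,-1]); return q[:2]/q[2]
def tri(uv1,uv2):
    (o,d),(p,e)=ray("scene",uv1),ray("top",uv2)
    s=np.linalg.lstsq(np.c_[d,-e],p-o,rcond=None)[0]; a,b=o+d*s[0],p+e*s[1]
    return (a+b)/2,np.linalg.norm(a-b)
def crop(n,im,c,w,k,name):
    x,y=int(c[0]-w/2),int(c[1]-w/2)
    cv2.imwrite(name,cv2.resize(im[y:y+w,x:x+w],None,fx=k,fy=k,interpolation=cv2.INTER_CUBIC)); return x,y
def blobs(im,lo,hi,amin=15):
    m=cv2.inRange(cv2.cvtColor(im,cv2.COLOR_BGR2HSV),lo,hi)
    N,_,s,c=cv2.connectedComponentsWithStats(m); return m,[(s[i],c[i]) for i in range(1,N) if s[i][4]>=amin]
E
python3 - <<'E'
from h import *
a,b=cv2.imread("pics/scene0.png"),cv2.imread("pics/top0.png")
A=[cv2.resize(im[y:y+96,x:x+96],(480,480),interpolation=cv2.INTER_CUBIC) for im,x,y in((a,200,195),(b,220,160))]
B=[cv2.resize(im[y:y+60,x:x+60],(480,480),interpolation=cv2.INTER_CUBIC) for im,x,y in((a,275,270),(b,320,165))]
cv2.imwrite("pics/c1.png",cv2.resize(np.vstack([np.hstack(A),np.hstack(B)]),(600,600),interpolation=cv2.INTER_AREA))
cv2.imwrite("pics/c1.png",np.hstack(A)[:, :][:480] if 0 else cv2.resize(np.hstack(A),(800,400),interpolation=cv2.INTER_AREA))
for n,im in(("scene",a),("top",b)):
    for nm,lo,hi in(("blue",(105,90,30),(130,255,200)),("green",(50,100,30),(85,255,255))):
        m,bl=blobs(im,lo,hi); print(n,nm,[(s.tolist(),c.round(1).tolist()) for s,c in bl])
print(tri((175,168),(163,221)))
print(proj("top",(0,0,0)))
E
```

```text
scene blue [([290, 64, 15, 10, 116], [296.9, 68.3]), ([313, 89, 16, 10, 128], [320.9, 93.5]), ([382, 148, 7, 5, 29], [384.8, 150.0]), ([337, 154, 8, 8, 33], [340.5, 157.5]), ([346, 156, 13, 14, 84], [353.0, 163.6]), ([292, 295, 11, 10, 66], [297.3, 299.8])]
scene green [([186, 148, 13, 26, 28], [192.4, 160.3]), ([151, 153, 46, 33, 917], [172.7, 168.4]), ([404, 165, 6, 4, 19], [406.4, 166.4])]
top blue [([130, 52, 17, 18, 240], [138.3, 60.5]), ([168, 52, 16, 17, 186], [175.3, 60.1]), ([269, 57, 4, 6, 20], [270.4, 59.6]), ([232, 77, 18, 18, 173], [240.6, 86.1]), ([345, 201, 10, 7, 45], [348.8, 204.3])]
top green [([141, 201, 42, 41, 1341], [162.0, 220.6])]
(array([0.48074456, 0.25287976, 0.00576521]), np.float64(0.0007803672025580951))
[253.49950739 397.42956398]
```

View pics/c1.png

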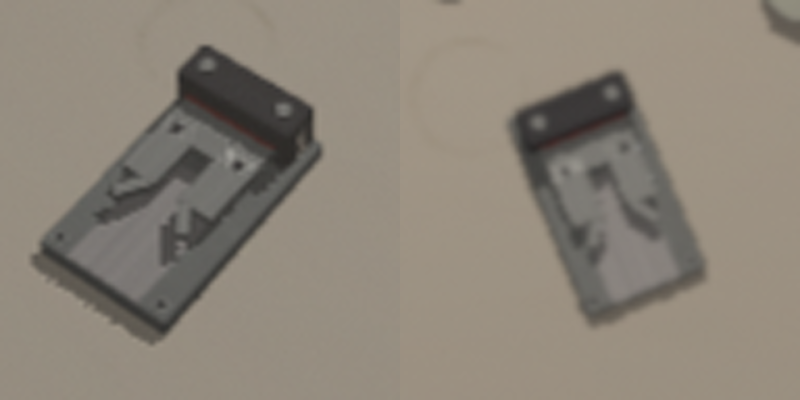

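Run:
```python
from h import *
k=96/400
S=lambda u,v:(200-.5+u*k+.5*k,195-.5+v*k+.5*k)
T=lambda u,v:(220-.5+(u-400)*k+.5*k,160-.5+v*k+.5*k)
P={}
for nm,n,uv,z in[("FL","scene",S(43,243),.014),("FR","scene",S(165,326),.014),("BR","scene",S(320,150),.014),
 ("FLt","top",T(590,318),.014),("FRt","top",T(705,268),.014),
 ("slotmid s","scene",S(197,162),.030),("slotmid t","top",T(600,172),.030),
 ("tipL s","scene",S(112,190),.032),("tipR s","scene",S(178,225),.032)]:
    P[nm]=onz(n,uv,z); print(nm,P[nm].round(4))
for a,b in[("FL","FR"),("FR","BR"),("FLt","FRt")]:
    d=P[b]-P[a]; print(a,b,np.linalg.norm(d).round(4),np.degrees(np.arctan2(d[1],d[0])).round(1))
print("screws",tri(S(206,64),T(538,121)),tri(S(284,110),T(611,92)))
# jaw holes
print("jawholes",tri(S(176,127),T(567,172)),tri(S(238,166),T(624,147)))
a,b=cv2.imread("pics/scene0.png"),cv2.imread("pics/top0.png")
# tray edges
for n,im in(("scene",a),("top",b)):
    m,_=blobs(im,(50,100,30),(85,255,255)); c=max(cv2.findContours(m,0,2)[0],key=cv2.contourArea); r=cv2.minAreaRect(c); print(n,r); print(onz(n,r[0],.014), [onz(n,p,.016).round(3).tolist() for p in cv2.boxPoints(r)])
# piece
t,e=tri((297.3,299.8),(348.8,204.3)); print("blue",t,e, onz("top",(348.8,204.3),.075),onz("scene",(297.3,299.8),.075))
A=[cv2.resize(im[y:y+50,x:x+50],(400,400),interpolation=cv2.INTER_CUBIC) for im,x,y in((a,275,275),(b,325,175))]
cv2.imwrite("pics/c2.png",np.hstack(A))
```

```text
FL [ 0.433  -0.0429  0.014 ]
FR [ 0.464  -0.1239  0.014 ]
BR [ 0.5977 -0.0719  0.014 ]
FLt [ 0.432  -0.0408  0.014 ]
FRt [ 0.4649 -0.121   0.014 ]
slotmid s [ 0.5279 -0.0513  0.03  ]
slotmid t [ 0.5308 -0.0492  0.03  ]
tipL s [ 0.4776 -0.0436  0.032 ]
tipR s [ 0.497  -0.0828  0.032 ]
FL FR 0.0867 -69.0
FR BR 0.1434 21.3
FLt FRt 0.0867 -67.7
screws (array([ 0.56272813, -0.00656639,  0.04787453]), np.float64(0.0027249469590775524)) (array([ 0.58292061, -0.05694672,  0.04650261]), np.float64(0.001311330507595262))
jawholes (array([ 0.53000031, -0.0261822 ,  0.03298379]), np.float64(0.0016017061041899735)) (array([ 0.54704361, -0.06587646,  0.02979237]), np.float64(0.0018106639600092322))
scene ((173.39324951171875, 166.15835571289062), (28.932676315307617, 39.07402801513672), 72.6459732055664)
[0.47808437 0.25363211 0.014     ] [[0.437, 0.313, 0.016], [0.544, 0.3, 0.016], [0.517, 0.193, 0.016], [0.416, 0.207, 0.016]]
top ((161.77999877929688, 220.53997802734375), (37.61808395385742, 36.48670959472656), 8.130102157592773)
[0.48107358 0.25465905 0.014     ] [[0.438, 0.313, 0.016], [0.541, 0.302, 0.016], [0.524, 0.194, 0.016], [0.421, 0.208, 0.016]]
blue [ 0.51309178 -0.27005541  0.0781979 ] 0.0031906810218731013 [ 0.51195115 -0.27030427  0.075     ] [ 0.51576001 -0.26925063  0.075     ]
```

View pics/c2.png

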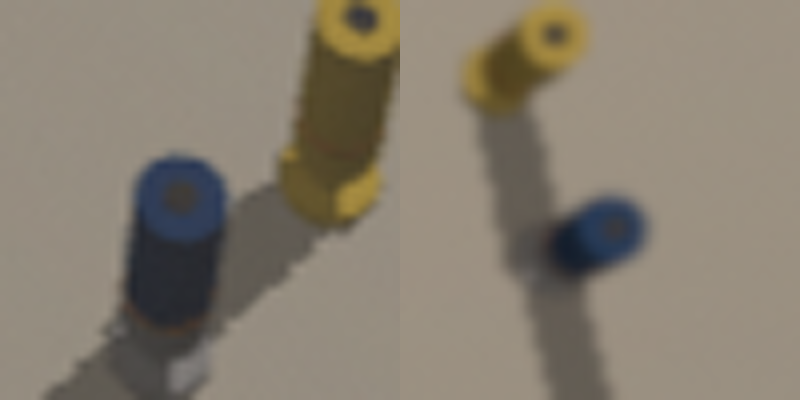

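Both crops show the blue top's centre (scene crop (180,197), top crop (612,228)). The yellow lookalike is close by, at (360,17) and (555,34).

```bash
cat >> h.py <<'E'
def go(x,y,z,yaw):
    "shift/twist (tool axes) bringing grasp point to xyz, opening dir at yaw deg"
    s=robot.observe(); M=R.from_euler("xyz",s["tool_rot"]).as_matrix(); best=None
    for k in(0,180):
        a=np.radians(yaw+k); X=np.array([0,0,-1.]); Z=np.array([np.cos(a),np.sin(a),0]); G=np.c_[X,np.cross(Z,X),Z]
        w=R.from_matrix(M.T@G).as_rotvec()
        if best is None or np.linalg.norm(w)<np.linalg.norm(best): best=w
    t=M.T@(np.array([x,y,z+.006])-s["tool_pos"]); print("trans",t.round(4).tolist(),"twist",best.round(3).tolist())
def st():
    s=robot.observe(); M=R.from_euler("xyz",s["tool_rot"]).as_matrix()
    print("t",round(s["time"],2),"grasp",(s["tool_pos"]+.006*M[:,0]).round(4).tolist(),"F",s["contact_force"].round(2).tolist(),"open",round(s["opening"],4),"q6",round(s["qpos"][5],2),"openyaw",round(np.degrees(np.arctan2(M[1,2],M[0,2])),1))
E
python3 - <<'E'
from h import *
f=lambda x,y,u,v:(x-.5+(u+.5)/8,y-.5+(v+.5)/8)
print("blue",tri(f(275,275,180,197),f(325,175,212,228)))
print("yellow",tri(f(275,275,361,17),f(325,175,156,34)))
st(); go(.45,.2,.2,21.6)
E
```

```text
blue (array([ 0.51279231, -0.27296215,  0.08773376]), np.float64(0.0020036935206748977))
yellow (array([ 0.57979556, -0.25719409,  0.08936126]), np.float64(0.002145483573489833))
t 0.1 grasp [0.1276, 0.5089, 0.2451] F [-0.8, 0.44, -0.97] open 0.092 q6 -0.15 openyaw 75.9
trans [0.0454, -0.3879, -0.2211] twist [0.948, -0.001, 0.0]
```

```bash
python3 -m creep '[{"translation":[0.01,-0.044,-0.025],"twist":[0.11,0,0],"hand":70},{"translation":[0.02,-0.087,-0.05],"twist":[0.22,0,0],"hand":43},{"translation":[0.03,-0.13,-0.074],"twist":[0.33,0,0],"hand":43},{"translation":[0.04,-0.174,-0.1],"twist":[0.44,0,0],"hand":43},{"translation":[0.045,-0.217,-0.124],"twist":[0.55,0,0],"hand":43}]' 45
python3 -c "
from h import *
st(); go(.45,.2,.2,21.6)"
```

```text
time: 0.6
tool_pos: [0.3053, 0.337, 0.2059]
tool_rot: [-3.004, 1.568, -2.233]
contact_force: [0.7, 0.7, -0.9]
opening: 0.0567
t 0.6 grasp [0.3052, 0.337, 0.1999] F [0.72, 0.74, -0.92] open 0.0567 q6 -0.1 openyaw 44.2
trans [-0.0001, -0.1991, 0.0084] twist [0.394, -0.003, 0.001]
```

```bash
python3 -m creep '[{"translation":[0,-0.05,0.002],"twist":[0.1,0,0],"hand":43},{"translation":[0,-0.1,0.004],"twist":[0.2,0,0],"hand":43},{"translation":[0,-0.15,0.006],"twist":[0.3,0,0],"hand":43},{"translation":[0,-0.199,0.008],"twist":[0.394,-0.003,0],"hand":43},{"translation":[0,-0.199,0.008],"twist":[0.394,-0.003,0],"hand":43}]'
python3 -c "
from h import *
st(); go(.513,-.273,.16,21.6)"
```

```text
time: 1.1
tool_pos: [0.4534, 0.1959, 0.2056]
tool_rot: [-0.908, 1.568, -0.539]
contact_force: [-0.7, 0.0, -0.6]
opening: 0.0395
t 1.1 grasp [0.4534, 0.1959, 0.1996] F [-0.65, 0.02, -0.57] open 0.0395 q6 -0.11 openyaw 21.1
trans [0.0404, -0.4588, -0.1135] twist [-0.008, 0.002, 0.002]
```

```bash
python3 -m creep '[{"translation":[0.004,-0.046,-0.011],"twist":[0,0,0],"hand":43},{"translation":[0.008,-0.092,-0.023],"twist":[0,0,0],"hand":43},{"translation":[0.012,-0.138,-0.034],"twist":[0,0,0],"hand":43},{"translation":[0.016,-0.184,-0.045],"twist":[0,0,0],"hand":43},{"translation":[0.02,-0.23,-0.057],"twist":[0,0,0],"hand":43}]'
python3 -m creep '[{"translation":[0.004,-0.046,-0.011],"twist":[0,0,0],"hand":43},{"translation":[0.008,-0.092,-0.023],"twist":[0,0,0],"hand":43},{"translation":[0.012,-0.138,-0.034],"twist":[0,0,0],"hand":43},{"translation":[0.016,-0.184,-0.045],"twist":[0,0,0],"hand":43},{"translation":[0.018,-0.21,-0.05],"twist":[0,0,0],"hand":43}]'
python3 -c "
from h import *
st(); go(.513,-.273,.16,21.6)"
```

```text
time: 1.6
tool_pos: [0.4828, -0.0402, 0.1857]
tool_rot: [-0.84, 1.568, -0.469]
contact_force: [2.2, 0.1, 0.2]
opening: 0.0393
time: 2.1
tool_pos: [0.512, -0.2565, 0.1673]
tool_rot: [-1.008, 1.569, -0.638]
contact_force: [0.1, 0.1, -0.2]
opening: 0.0394
t 2.1 grasp [0.512, -0.2566, 0.1613] F [0.11, 0.06, -0.21] open 0.0394 q6 -0.97 openyaw 21.2
trans [0.0013, -0.0157, -0.005] twist [-0.008, 0.001, 0.002]
```

```bash
python3 -m creep '[{"translation":[0.001,-0.016,-0.005],"twist":[-0.008,0,0],"hand":43},{"translation":[0.001,-0.016,-0.005],"twist":[-0.008,0,0],"hand":43},{"translation":[0.001,-0.016,-0.005],"twist":[-0.008,0,0],"hand":43}]'
python3 - <<'E'
from h import *
st(); a,b=robot.read_camera("scene"),robot.read_camera("top")
A=[]
for n,im in(("scene",a),("top",b)):
    p=proj(n,(.513,-.273,.1)); x,y=(p-40).astype(int); c=cv2.resize(im[y:y+80,x:x+80],(400,400),interpolation=cv2.INTER_CUBIC); print(n,x,y)
    for q in[(.513,-.273,.09)]: cv2.circle(c,tuple(((proj(n,q)-[x,y]+.5)*5).astype(int)),3,(0,0,255),1)
    A.append(c)
cv2.imwrite("pics/c3.png",np.hstack(A))
E
```

```text
time: 2.4
tool_pos: [0.5129, -0.2722, 0.1658]
tool_rot: [0.225, 1.57, 0.603]
contact_force: [0.7, 0.8, -0.4]
opening: 0.0395
t 2.4 grasp [0.5129, -0.2722, 0.1598] F [0.71, 0.77, -0.41] open 0.0395 q6 -1.0 openyaw 21.6
scene 258 256
top 312 162
```

View pics/c3.png

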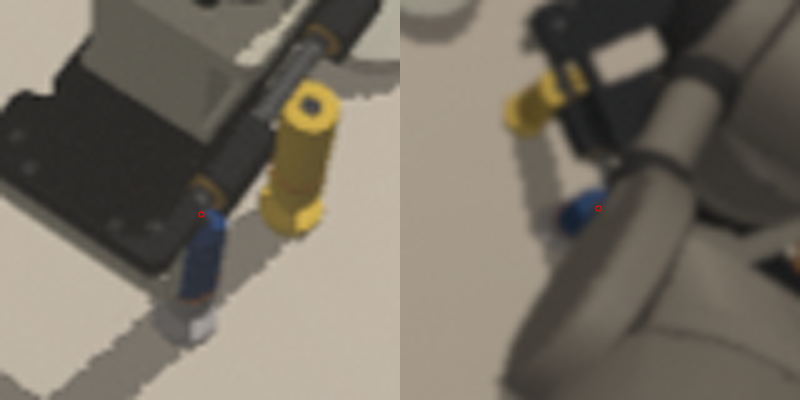

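The view shows the open fingers above the blue piece with the yellow one well outside them, so I'll descend and watch the forces.

```bash
python3 -m creep '[{"translation":[0.02,0,0],"twist":[0,0,0],"hand":43},{"translation":[0.04,0,0],"twist":[0,0,0],"hand":43},{"translation":[0.055,0,0],"twist":[0,0,0],"hand":43},{"translation":[0.06,0,0],"twist":[0,0,0],"hand":43}]'
python3 -m creep '[{"translation":[0.015,0,0],"twist":[0,0,0],"hand":43},{"translation":[0.028,0,0],"twist":[0,0,0],"hand":43},{"translation":[0.034,0,0],"twist":[0,0,0],"hand":43},{"translation":[0.034,0,0],"twist":[0,0,0],"hand":43}]'
python3 -c "
from h import *
st(); go(.513,-.273,.066,21.6)"
```

```text
time: 2.9
tool_pos: [0.5126, -0.2699, 0.105]
tool_rot: [1.932, 1.569, 2.312]
contact_force: [-0.1, -0.5, -0.2]
opening: 0.0394
time: 3.3
tool_pos: [0.5123, -0.2694, 0.0704]
tool_rot: [2.006, 1.568, 2.386]
contact_force: [-0.4, -0.1, -0.0]
opening: 0.0398
t 3.3 grasp [0.5123, -0.2694, 0.0644] F [-0.36, -0.09, -0.03] open 0.0398 q6 -1.0 openyaw 21.8
trans [-0.0016, -0.0036, -0.0007] twist [0.004, -0.001, -0.003]
```

```bash
python3 -m creep '[{"translation":[-0.0015,-0.0035,0],"twist":[0,0,0],"hand":43},{"translation":[-0.0015,-0.0035,0],"twist":[0,0,0],"hand":33},{"translation":[-0.0015,-0.0035,0],"twist":[0,0,0],"hand":28},{"translation":[-0.0015,-0.0035,0],"twist":[0,0,0],"hand":25},{"translation":[-0.0015,-0.0035,0],"twist":[0,0,0],"hand":10}]' 45
python3 -m creep '[{"translation":[0,0,0],"twist":[0,0,0],"hand":0},{"translation":[0,0,0],"twist":[0,0,0],"hand":0},{"translation":[0,0,0],"twist":[0,0,0],"hand":0},{"translation":[0,0,0],"twist":[0,0,0],"hand":0}]' 45
python3 -c "
from h import *
st(); go(.513,-.273,.066,21.6)"
```

```text
time: 3.8
tool_pos: [0.5137, -0.2728, 0.0722]
tool_rot: [2.009, 1.568, 2.389]
contact_force: [-1.5, 0.4, 2.1]
opening: 0.0235
time: 4.2
tool_pos: [0.5137, -0.2728, 0.0723]
tool_rot: [2.015, 1.568, 2.396]
contact_force: [-0.7, -0.7, 1.7]
opening: 0.0237
t 4.2 grasp [0.5137, -0.2728, 0.0663] F [-0.74, -0.72, 1.68] open 0.0237 q6 -1.0 openyaw 21.8
trans [0.0003, 0.0, -0.0007] twist [0.004, -0.001, -0.003]
```

```bash
python3 -m creep '[{"translation":[-0.02,0,0],"twist":[0,0,0],"hand":0},{"translation":[-0.045,0,0],"twist":[0,0,0],"hand":0},{"translation":[-0.065,0,0],"twist":[0,0,0],"hand":0},{"translation":[-0.07,0,0],"twist":[0,0,0],"hand":0}]'
python3 -c "
from h import *
st(); go(.4666,-.0743,.13,21.6)"
```

```text
time: 4.6
tool_pos: [0.5147, -0.2735, 0.1443]
tool_rot: [-0.603, 1.57, -0.222]
contact_force: [0.1, 0.9, -1.4]
opening: 0.0235
t 4.6 grasp [0.5147, -0.2735, 0.1383] F [0.08, 0.95, -1.45] open 0.0235 q6 -1.0 openyaw 21.8
trans [0.0082, 0.2028, 0.0293] twist [0.004, 0.001, 0.001]
```

```bash
python3 -m creep '[{"translation":[0,0.04,0.006],"twist":[0,0,0],"hand":0},{"translation":[0,0.085,0.012],"twist":[0,0,0],"hand":0},{"translation":[0,0.13,0.019],"twist":[0,0,0],"hand":0},{"translation":[0,0.175,0.025],"twist":[0,0,0],"hand":0},{"translation":[0,0.203,0.029],"twist":[0.004,0,0],"hand":0}]'
python3 -m creep '[{"translation":[0,0,0],"twist":[0,0,0],"hand":0},{"translation":[0,0,0],"twist":[0,0,0],"hand":0}]'
python3 - <<'E'
from h import *
st(); go(.4666,-.0743,.1,21.6)
a,b=robot.read_camera("scene"),robot.read_camera("top")
A=[]
for n,im in(("scene",a),("top",b)):
    p=proj(n,(.49,-.065,.05)); x,y=(p-50).astype(int); c=cv2.resize(im[y:y+100,x:x+100],(400,400),interpolation=cv2.INTER_CUBIC); print(n,x,y)
    A.append(c)
cv2.imwrite("pics/c4.png",np.hstack(A))
E
```

```text
time: 5.1
tool_pos: [0.4643, -0.0714, 0.1432]
tool_rot: [2.139, 1.569, 2.516]
contact_force: [0.3, 0.3, -0.7]
opening: 0.0234
time: 5.3
tool_pos: [0.4639, -0.0708, 0.1426]
tool_rot: [2.307, 1.568, 2.687]
contact_force: [-0.1, -0.4, -1.4]
opening: 0.0231
t 5.3 grasp [0.4639, -0.0708, 0.1366] F [-0.07, -0.37, -1.38] open 0.0231 q6 -0.69 openyaw 21.7
trans [0.0366, -0.0043, 0.0013] twist [0.002, -0.002, -0.002]
scene 185 190
top 223 164
```

View pics/c4.png

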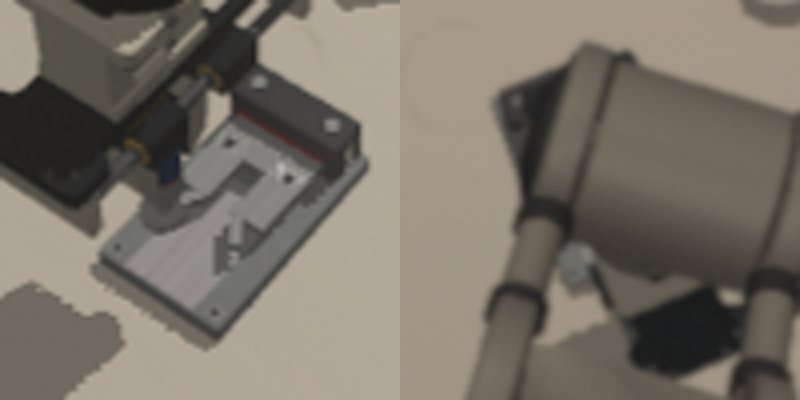

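Run:
```python
from h import *
for z in(.0706,.0766): print((proj("scene",(.4639,-.0708,z))+.5-[185,190])*4)
im=robot.read_camera("scene"); cv2.imwrite("pics/c5.png",cv2.resize(im[225:260,210:260],(800,560),interpolation=cv2.INTER_CUBIC))
print(proj("scene",(.4639,-.0708,.0706)))
print([proj("scene",(.4639+.014*np.cos(t),-.0708+.014*np.sin(t),.0706)).round(1).tolist() for t in(-2.16,-.55,2.6)])
```

```text
[166.18403026 209.51650395]
[165.52706111 203.40419256]
[226.04600757 241.87912599]
[[225.5, 247.2], [232.4, 241.8], [219.7, 242.0]]
```

View pics/c5.png

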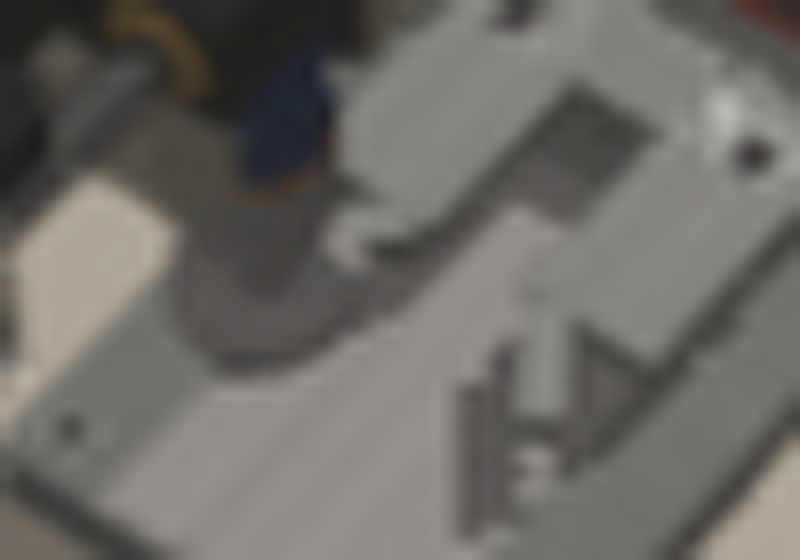

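The foot's lower edge appears at (226,248) against a predicted (225.5,247.2), so the held piece is within about 1.5 mm of where the arm reports it. Now I'll lower it onto the base's front.

```bash
python3 -m creep '[{"translation":[0.015,-0.004,0.001],"twist":[0,0,0],"hand":0},{"translation":[0.03,-0.004,0.001],"twist":[0.002,-0.002,-0.002],"hand":0},{"translation":[0.045,-0.004,0.001],"twist":[0.002,-0.002,-0.002],"hand":0},{"translation":[0.048,-0.004,0.001],"twist":[0.002,-0.002,-0.002],"hand":0},{"translation":[0.048,-0.004,0.001],"twist":[0.002,-0.002,-0.002],"hand":0}]'
python3 -c "
from h import *
st(); go(.4666,-.0743,.084,21.6)"
```

```text
time: 5.95
tool_pos: [0.467, -0.0764, 0.0945]
tool_rot: [0.45, 1.571, 0.824]
contact_force: [-0.2, 0.2, -1.2]
opening: 0.0234
t 5.95 grasp [0.467, -0.0764, 0.0885] F [-0.17, 0.22, -1.21] open 0.0234 q6 -0.7 openyaw 21.4
trans [0.0045, 0.0021, 0.0004] twist [-0.004, 0.0, -0.0]
```

```bash
python3 -m creep '[{"translation":[0.004,0.002,0],"twist":[0,0,0],"hand":0},{"translation":[0.005,0.002,0],"twist":[-0.004,0,0],"hand":0},{"translation":[0.006,0.002,0],"twist":[-0.004,0,0],"hand":0},{"translation":[0.006,0.002,0],"twist":[-0.004,0,0],"hand":0}]'
python3 -m creep '[{"translation":[0.001,0,0],"twist":[0,0,0],"hand":0},{"translation":[0.001,0,0],"twist":[0,0,0],"hand":0}]'
python3 -m creep '[{"translation":[0.001,0,0],"twist":[0,0,0],"hand":0},{"translation":[0.001,0,0],"twist":[0,0,0],"hand":0}]'
python3 -c "
from h import *
st(); go(.4666,-.0743,.084,21.6)"
```

```text
time: 6.35
tool_pos: [0.4663, -0.0745, 0.0887]
tool_rot: [-0.493, 1.57, -0.116]
contact_force: [0.4, 0.1, -0.8]
opening: 0.0237
time: 6.55
tool_pos: [0.4664, -0.0745, 0.0878]
tool_rot: [-0.601, 1.57, -0.223]
contact_force: [0.7, 0.7, -1.0]
opening: 0.0235
time: 6.75
tool_pos: [0.4664, -0.0745, 0.0867]
tool_rot: [-0.581, 1.57, -0.204]
contact_force: [-0.1, 0.2, -1.9]
opening: 0.0231
t 6.75 grasp [0.4664, -0.0745, 0.0807] F [-0.09, 0.16, -1.87] open 0.0231 q6 -0.7 openyaw 21.6
trans [-0.0033, 0.0001, 0.0003] twist [0.001, 0.0, 0.0]
```

```bash
python3 -m creep '[{"translation":[0.001,0,0],"twist":[0,0,0],"hand":0},{"translation":[0.001,0,0],"twist":[0,0,0],"hand":0}]'
python3 -m creep '[{"translation":[0.0007,0,0],"twist":[0,0,0],"hand":0},{"translation":[0.0007,0,0],"twist":[0,0,0],"hand":0}]'
python3 -c "
from h import *
st(); go(.528,-.050,.080,21.6)"
```

```text
time: 6.95
tool_pos: [0.4665, -0.0746, 0.0862]
tool_rot: [-0.705, 1.57, -0.328]
contact_force: [-1.0, 0.3, 4.2]
opening: 0.0233
time: 7.15
tool_pos: [0.4666, -0.0746, 0.0862]
tool_rot: [-0.764, 1.569, -0.386]
contact_force: [-1.5, 0.5, 6.8]
opening: 0.0234
t 7.15 grasp [0.4666, -0.0746, 0.0802] F [-1.51, 0.51, 6.82] open 0.0234 q6 -0.7 openyaw 21.6
trans [0.0003, 0.0002, 0.0662] twist [0.001, 0.001, 0.001]
```

Contact is clear at grasp z 0.080. I'll raise it 1.5 mm and slide in along tool +z.

```bash
python3 -m creep '[{"translation":[-0.0016,0,0],"twist":[0,0,0],"hand":0},{"translation":[-0.0016,0,0.004],"twist":[0,0,0],"hand":0},{"translation":[-0.0016,0,0.01],"twist":[0,0,0],"hand":0},{"translation":[-0.0016,0,0.016],"twist":[0,0,0],"hand":0},{"translation":[-0.0016,0,0.02],"twist":[0,0,0],"hand":0}]'
python3 -c "
from h import *
st(); go(.528,-.050,.0817,21.6)"
```

```text
time: 7.65
tool_pos: [0.4859, -0.0669, 0.0877]
tool_rot: [-0.71, 1.569, -0.332]
contact_force: [0.3, 1.0, -1.0]
opening: 0.0236
t 7.65 grasp [0.4859, -0.0669, 0.0817] F [0.28, 1.03, -1.03] open 0.0236 q6 -0.67 openyaw 21.7
trans [0.0, 0.0002, 0.0454] twist [0.001, 0.001, 0.001]
```

```bash
python3 -m creep '[{"translation":[0,0,0.004],"twist":[0,0,0],"hand":0},{"translation":[0,0,0.008],"twist":[0,0,0],"hand":0},{"translation":[0,0,0.012],"twist":[0,0,0],"hand":0},{"translation":[0,0,0.015],"twist":[0,0,0],"hand":0},{"translation":[0,0,0.015],"twist":[0,0,0],"hand":0}]'
python3 - <<'E'
from h import *
st(); go(.528,-.050,.0817,21.6)
im=robot.read_camera("scene"); cv2.imwrite("pics/c6.png",cv2.resize(im[215:260,205:265],(800,600),interpolation=cv2.INTER_CUBIC))
E
```

```text
time: 8.15
tool_pos: [0.5002, -0.0613, 0.0877]
tool_rot: [-0.687, 1.569, -0.309]
contact_force: [-0.5, 0.3, -1.1]
opening: 0.0231
t 8.15 grasp [0.5002, -0.0613, 0.0817] F [-0.5, 0.28, -1.11] open 0.0231 q6 -0.65 openyaw 21.7
trans [0.0, 0.0002, 0.03] twist [0.001, 0.002, 0.001]
```

View pics/c6.png

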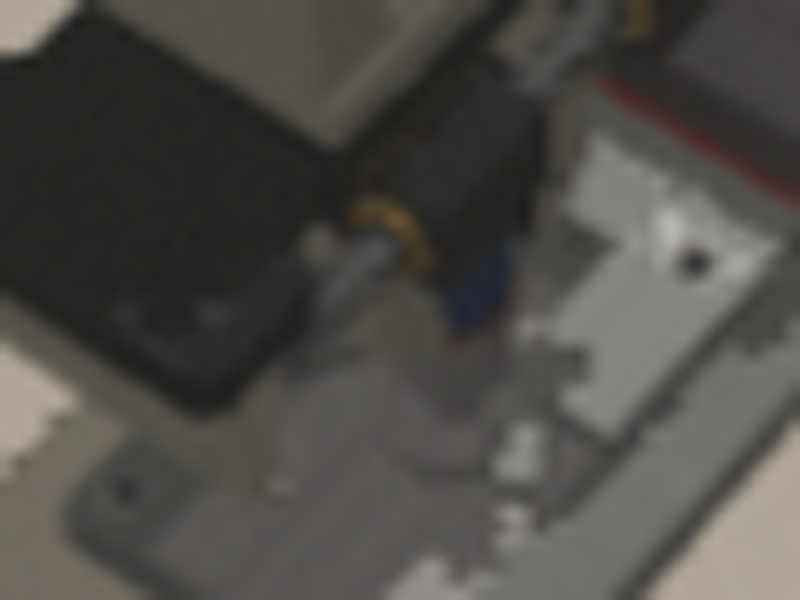

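The foot (around (450,440)) is in the flared mouth and clear of the prongs. I'll continue in small steps and check the force.

```bash
python3 -m creep '[{"translation":[0,0,0.003],"twist":[0,0,0],"hand":0},{"translation":[0,0,0.006],"twist":[0,0,0],"hand":0},{"translation":[0,0,0.009],"twist":[0,0,0],"hand":0}]'
python3 -m creep '[{"translation":[0,0,0.003],"twist":[0,0,0],"hand":0},{"translation":[0,0,0.005],"twist":[0,0,0],"hand":0}]'
python3 -c "
from h import *
st(); go(.528,-.050,.0817,21.6)"
```

```text
time: 8.5
tool_pos: [0.5085, -0.058, 0.0877]
tool_rot: [-0.72, 1.569, -0.342]
contact_force: [-0.6, 0.4, -1.1]
opening: 0.0232
time: 8.7
tool_pos: [0.5135, -0.056, 0.0877]
tool_rot: [-0.712, 1.569, -0.333]
contact_force: [-0.1, -0.6, -2.0]
opening: 0.0234
t 8.7 grasp [0.5135, -0.056, 0.0817] F [-0.13, -0.62, -2.02] open 0.0234 q6 -0.64 openyaw 21.7
trans [0.0, 0.0003, 0.0157] twist [0.001, 0.002, 0.001]
```

```bash
python3 -m creep '[{"translation":[0,0,0.003],"twist":[0,0,0],"hand":0},{"translation":[0,0,0.006],"twist":[0,0,0],"hand":0},{"translation":[0,0,0.009],"twist":[0,0,0],"hand":0}]'
python3 -m creep '[{"translation":[0,0,0.002],"twist":[0,0,0],"hand":0},{"translation":[0,0,0.003],"twist":[0,0,0],"hand":0},{"translation":[0,0,0.003],"twist":[0,0,0],"hand":0}]'
python3 -m creep '[{"translation":[0,0,0.001],"twist":[0,0,0],"hand":0},{"translation":[0,0,0.002],"twist":[0,0,0],"hand":0},{"translation":[0,0,0.002],"twist":[0,0,0],"hand":0}]'
python3 -c "
from h import *
st(); go(.528,-.050,.0817,21.6)"
```

```text
time: 9.0
tool_pos: [0.5221, -0.0526, 0.0877]
tool_rot: [-0.684, 1.569, -0.306]
contact_force: [-0.2, -0.1, -2.1]
opening: 0.0235
time: 9.3
tool_pos: [0.525, -0.0514, 0.0877]
tool_rot: [-0.697, 1.569, -0.319]
contact_force: [-0.9, 0.3, -0.4]
opening: 0.0236
time: 9.6
tool_pos: [0.527, -0.0507, 0.0877]
tool_rot: [-0.684, 1.569, -0.306]
contact_force: [-0.1, -0.5, -1.3]
opening: 0.0232
t 9.6 grasp [0.527, -0.0507, 0.0817] F [-0.1, -0.45, -1.25] open 0.0232 q6 -0.62 openyaw 21.7
trans [0.0, 0.0003, 0.0012] twist [0.001, 0.002, 0.001]
```

```bash
python3 -m creep '[{"translation":[0,0,0.001],"twist":[0,0,0],"hand":0},{"translation":[0,0,0.001],"twist":[0,0,0],"hand":0}]'
python3 -m creep '[{"translation":[0,0,0.001],"twist":[0,0,0],"hand":0},{"translation":[0,0,0.001],"twist":[0,0,0],"hand":0}]'
python3 -m creep '[{"translation":[0,0,0.001],"twist":[0,0,0],"hand":0},{"translation":[0,0,0.001],"twist":[0,0,0],"hand":0}]'
python3 -c "
from h import *
st(); go(.528,-.050,.0817,21.6)"
```

```text
time: 9.8
tool_pos: [0.528, -0.0503, 0.0877]
tool_rot: [-0.687, 1.569, -0.308]
contact_force: [-0.6, -0.2, -0.6]
opening: 0.0234
time: 10.0
tool_pos: [0.5291, -0.0499, 0.0878]
tool_rot: [-0.674, 1.568, -0.295]
contact_force: [0.4, -0.2, -1.1]
opening: 0.0233
time: 10.2
tool_pos: [0.5297, -0.0496, 0.0877]
tool_rot: [-0.887, 1.569, -0.508]
contact_force: [-1.2, -0.5, -0.7]
opening: 0.0231
t 10.2 grasp [0.5297, -0.0496, 0.0817] F [-1.19, -0.45, -0.66] open 0.0231 q6 -0.62 openyaw 21.7
trans [-0.0, 0.0003, -0.0017] twist [0.002, 0.001, 0.001]
```

```bash
python3 -m creep '[{"translation":[0,0,0.001],"twist":[0,0,0],"hand":0},{"translation":[0,0,0.001],"twist":[0,0,0],"hand":0}]'
python3 -c "
from h import *
st(); go(.528,-.050,.0817,21.6)"
```

```text
time: 10.4
tool_pos: [0.53, -0.0494, 0.0876]
tool_rot: [-2.288, 1.57, -1.909]
contact_force: [-4.2, -1.9, 1.2]
opening: 0.0233
t 10.4 grasp [0.53, -0.0494, 0.0816] F [-4.21, -1.91, 1.22] open 0.0233 q6 -0.61 openyaw 21.7
trans [-0.0001, 0.0002, -0.002] twist [0.002, -0.001, 0.001]
```

Contact with the closed end at about 4.6 N is straight along the slot, so the seat is 1.5 mm back from here. I'll back off, settle, then lift in steps.

```bash
python3 -m creep '[{"translation":[0,0,-0.0015],"twist":[0,0,0],"hand":0},{"translation":[0,0,-0.0015],"twist":[0,0,0],"hand":0},{"translation":[0,0,-0.0015],"twist":[0,0,0],"hand":0},{"translation":[0,0,-0.0015],"twist":[0,0,0],"hand":0},{"translation":[0,0,-0.0015],"twist":[0,0,0],"hand":0}]' 55
python3 -m creep '[{"translation":[-0.0007,0,0],"twist":[0,0,0],"hand":0},{"translation":[-0.0014,0,0],"twist":[0,0,0],"hand":0},{"translation":[-0.0014,0,0],"twist":[0,0,0],"hand":0}]'
python3 -m creep '[{"translation":[-0.0006,0,0],"twist":[0,0,0],"hand":0},{"translation":[-0.0006,0,0],"twist":[0,0,0],"hand":0}]'
python3 -c "
from h import *
st(); go(.5284,-.050,.0837,21.6)"
```

```text
time: 10.9
tool_pos: [0.5287, -0.0499, 0.0876]
tool_rot: [-1.91, 1.57, -1.531]
contact_force: [-0.4, 0.2, -2.2]
opening: 0.0235
time: 11.2
tool_pos: [0.5288, -0.0499, 0.0891]
tool_rot: [-1.669, 1.57, -1.29]
contact_force: [0.3, -0.6, -1.8]
opening: 0.0229
time: 11.4
tool_pos: [0.5289, -0.0499, 0.0898]
tool_rot: [-1.495, 1.57, -1.116]
contact_force: [0.3, 0.1, -1.4]
opening: 0.023
t 11.4 grasp [0.5289, -0.0499, 0.0838] F [0.34, 0.15, -1.38] open 0.023 q6 -0.62 openyaw 21.7
trans [0.0001, 0.0001, -0.0005] twist [0.002, 0.0, 0.001]
```

```bash
python3 -m creep '[{"translation":[-0.0005,0,0],"twist":[0,0,0],"hand":0},{"translation":[-0.0005,0,0],"twist":[0,0,0],"hand":0}]'
python3 -m creep '[{"translation":[-0.0005,0,0],"twist":[0,0,0],"hand":0},{"translation":[-0.0005,0,0],"twist":[0,0,0],"hand":0}]'
python3 -m creep '[{"translation":[-0.0005,0,0],"twist":[0,0,0],"hand":0},{"translation":[-0.0005,0,0],"twist":[0,0,0],"hand":0}]'
```

```text
time: 11.6
tool_pos: [0.5288, -0.0499, 0.0903]
tool_rot: [-1.581, 1.57, -1.203]
contact_force: [0.5, 0.9, -3.0]
opening: 0.0234
time: 11.8
tool_pos: [0.5288, -0.0499, 0.0906]
tool_rot: [-1.718, 1.57, -1.339]
contact_force: [0.5, -0.0, -4.6]
opening: 0.0232
time: 12.0
tool_pos: [0.5288, -0.0499, 0.0908]
tool_rot: [-1.889, 1.57, -1.511]
contact_force: [1.0, 0.5, -6.2]
opening: 0.0227
```

```bash
python3 -m creep '[{"translation":[-0.0005,0,0],"twist":[0,0,0],"hand":0},{"translation":[-0.0005,0,0],"twist":[0,0,0],"hand":0}]'
```

```text
time: 12.2
tool_pos: [0.5288, -0.0499, 0.0911]
tool_rot: [-2.052, 1.57, -1.673]
contact_force: [1.6, -0.9, -7.9]
opening: 0.0232
```

```bash
python3 -m creep '[{"translation":[-0.0006,0,0],"twist":[0,0,0],"hand":0},{"translation":[-0.0006,0,0],"twist":[0,0,0],"hand":0}]'
python3 -m creep '[{"translation":[-0.0006,0,0],"twist":[0,0,0],"hand":0},{"translation":[-0.0006,0,0],"twist":[0,0,0],"hand":0}]'
```

```text
time: 12.4
tool_pos: [0.5288, -0.0499, 0.0914]
tool_rot: [-2.239, 1.57, -1.861]
contact_force: [2.5, -0.1, -10.5]
opening: 0.0229
time: 12.6
tool_pos: [0.5288, -0.0499, 0.0917]
tool_rot: [-2.555, 1.57, -2.177]
contact_force: [4.3, -1.0, -12.3]
opening: 0.0232
```

```bash
python3 -m creep '[{"translation":[-0.0007,0,0],"twist":[0,0,0],"hand":0},{"translation":[-0.0007,0,0],"twist":[0,0,0],"hand":0},{"translation":[-0.0007,0,0],"twist":[0,0,0],"hand":0}]'
```

```text
time: 12.9
tool_pos: [0.5287, -0.0499, 0.0921]
tool_rot: [-2.772, 1.57, -2.394]
contact_force: [3.6, -1.2, -16.0]
opening: 0.0232
```

```bash
python3 -m creep '[{"translation":[0,0,0],"twist":[0,0,0],"hand":0},{"translation":[0,0,0],"twist":[0,0,0],"hand":0},{"translation":[0,0,0],"twist":[0,0,0],"hand":0}]'
```

```text
time: 13.2
tool_pos: [0.5288, -0.0499, 0.0921]
tool_rot: [-2.785, 1.57, -2.406]
contact_force: [5.2, -1.4, -14.8]
opening: 0.0234
```

```bash
python3 -m creep '[{"translation":[0.0001,0,0],"twist":[0,0,0],"hand":0},{"translation":[0.0001,0,0],"twist":[0,0,0],"hand":0},{"translation":[0.0001,0,0],"twist":[0,0,0],"hand":0},{"translation":[0.0001,0,0],"twist":[0,0,0],"hand":0}]'
python3 -c "
from h import *
st(); go(.5284,-.050,.0837,21.6)"
```

```text
time: 13.6
tool_pos: [0.5287, -0.0499, 0.092]
tool_rot: [-2.742, 1.57, -2.363]
contact_force: [4.3, -1.0, -15.4]
opening: 0.023
t 13.6 grasp [0.5287, -0.0499, 0.086] F [4.29, -0.97, -15.38] open 0.023 q6 -0.62 openyaw 21.7
trans [0.0023, 0.0001, -0.0003] twist [0.002, -0.001, 0.0]
```

```bash
python3 -m creep '[{"translation":[0.0003,0,0],"twist":[0,0,0],"hand":0},{"translation":[0.0003,0,0],"twist":[0,0,0],"hand":0},{"translation":[0.0003,0,0],"twist":[0,0,0],"hand":0},{"translation":[0.0003,0,0],"twist":[0,0,0],"hand":0},{"translation":[0.0003,0,0],"twist":[0,0,0],"hand":0}]'
```

```text
time: 14.1
tool_pos: [0.5288, -0.05, 0.0918]
tool_rot: [-2.673, 1.57, -2.294]
contact_force: [3.3, -1.2, -13.0]
opening: 0.0234
```

```bash
python3 -m creep '[{"translation":[0,0,0],"twist":[0,0,0],"hand":0},{"translation":[0,0,0],"twist":[0,0,0],"hand":0},{"translation":[0,0,0],"twist":[0,0,0],"hand":0},{"translation":[0,0,0],"twist":[0,0,0],"hand":0},{"translation":[0,0,0],"twist":[0,0,0],"hand":0}]'
python3 -m creep '[{"translation":[0,0,0],"twist":[0,0,0],"hand":0},{"translation":[0,0,0],"twist":[0,0,0],"hand":0},{"translation":[0,0,0],"twist":[0,0,0],"hand":0},{"translation":[0,0,0],"twist":[0,0,0],"hand":0},{"translation":[0,0,0],"twist":[0,0,0],"hand":0}]'
python3 -m creep '[{"translation":[0,0,0],"twist":[0,0,0],"hand":0},{"translation":[0,0,0],"twist":[0,0,0],"hand":0},{"translation":[0,0,0],"twist":[0,0,0],"hand":0},{"translation":[0,0,0],"twist":[0,0,0],"hand":0},{"translation":[0,0,0],"twist":[0,0,0],"hand":0}]'
```

```text
time: 14.6
tool_pos: [0.5288, -0.0499, 0.0917]
tool_rot: [-2.688, 1.57, -2.31]
contact_force: [3.2, -0.9, -13.3]
opening: 0.0235
time: 15.1
tool_pos: [0.5287, -0.0499, 0.0918]
tool_rot: [-2.669, 1.57, -2.291]
contact_force: [2.2, -0.8, -13.3]
opening: 0.0231
time: 15.6
tool_pos: [0.5287, -0.0499, 0.0918]
tool_rot: [-2.691, 1.57, -2.312]
contact_force: [3.3, -0.9, -12.6]
opening: 0.0229
```

Held about 12 N net for over 1.5 s. Now I'll ease off and slide out.

```bash
python3 -m creep '[{"translation":[0.0008,0,0],"twist":[0,0,0],"hand":0},{"translation":[0.0016,0,0],"twist":[0,0,0],"hand":0},{"translation":[0.0024,0,0],"twist":[0,0,0],"hand":0},{"translation":[0.0035,0,0],"twist":[0,0,0],"hand":0},{"translation":[0.0035,0,0],"twist":[0,0,0],"hand":0}]'
python3 -m creep '[{"translation":[0,0,-0.004],"twist":[0,0,0],"hand":0},{"translation":[0,0,-0.008],"twist":[0,0,0],"hand":0},{"translation":[0,0,-0.012],"twist":[0,0,0],"hand":0}]'
python3 -c "
from h import *
st(); go(.4666,-.0743,.082,21.6)"
```

```text
time: 16.1
tool_pos: [0.5287, -0.0499, 0.0887]
tool_rot: [-2.336, 1.57, -1.957]
contact_force: [0.7, 0.1, -1.8]
opening: 0.0231
time: 16.4
tool_pos: [0.5171, -0.0545, 0.0888]
tool_rot: [-2.47, 1.57, -2.092]
contact_force: [-0.3, 0.5, -0.6]
opening: 0.0231
t 16.4 grasp [0.5171, -0.0545, 0.0828] F [-0.28, 0.53, -0.63] open 0.0231 q6 -0.63 openyaw 21.7
trans [0.0008, 0.0002, -0.0543] twist [0.002, -0.001, 0.001]
```

```bash
python3 -m creep '[{"translation":[0.0007,0,-0.005],"twist":[0,0,0],"hand":0},{"translation":[0.0007,0,-0.011],"twist":[0,0,0],"hand":0},{"translation":[0.0007,0,-0.017],"twist":[0,0,0],"hand":0},{"translation":[0.0007,0,-0.023],"twist":[0,0,0],"hand":0},{"translation":[0.0007,0,-0.028],"twist":[0,0,0],"hand":0}]'
python3 -m creep '[{"translation":[0,0,-0.007],"twist":[0,0,0],"hand":0},{"translation":[0,0,-0.014],"twist":[0,0,0],"hand":0},{"translation":[0,0,-0.021],"twist":[0,0,0],"hand":0},{"translation":[0,0,-0.028],"twist":[0,0,0],"hand":0},{"translation":[0,0,-0.03],"twist":[0,0,0],"hand":0}]'
python3 -m creep '[{"translation":[-0.01,0,0],"twist":[0,0,0],"hand":0},{"translation":[-0.025,0,0],"twist":[0,0,0],"hand":0},{"translation":[-0.04,0,0],"twist":[0,0,0],"hand":0},{"translation":[-0.05,0,0],"twist":[0,0,0],"hand":0}]'
python3 -c "
from h import *
st(); go(.480,.2535,.13,21.6)"
```

```text
time: 16.9
tool_pos: [0.4905, -0.0651, 0.0881]
tool_rot: [-2.58, 1.57, -2.201]
contact_force: [-0.2, -0.6, -1.1]
opening: 0.0233
time: 17.4
tool_pos: [0.4618, -0.0764, 0.0882]
tool_rot: [-3.016, 1.569, -2.638]
contact_force: [-0.1, -0.1, -0.8]
opening: 0.0236
time: 17.8
tool_pos: [0.4625, -0.0764, 0.1398]
tool_rot: [-1.341, 1.569, -0.963]
contact_force: [-0.3, 0.2, -2.4]
opening: 0.0232
t 17.8 grasp [0.4626, -0.0764, 0.1338] F [-0.3, 0.23, -2.35] open 0.0232 q6 -0.7 openyaw 21.7
trans [0.0034, 0.3002, 0.138] twist [0.001, 0.0, 0.001]
```

```bash
python3 -m creep '[{"translation":[0,0.033,0.015],"twist":[0,0,0],"hand":0},{"translation":[0,0.075,0.034],"twist":[0,0,0],"hand":0},{"translation":[0,0.117,0.053],"twist":[0,0,0],"hand":0},{"translation":[0,0.155,0.071],"twist":[0,0,0],"hand":0},{"translation":[0,0.18,0.083],"twist":[0,0,0],"hand":0}]'
python3 -m creep '[{"translation":[0,0.035,0.016],"twist":[0,0,0],"hand":0},{"translation":[0,0.07,0.032],"twist":[0,0,0],"hand":0},{"translation":[0,0.1,0.046],"twist":[0,0,0],"hand":0},{"translation":[0,0.12,0.055],"twist":[0,0,0],"hand":0},{"translation":[0,0.12,0.055],"twist":[0,0,0],"hand":0}]'
python3 -c "
from h import *
st(); go(.480,.2535,.076,21.6)"
```

```text
time: 18.3
tool_pos: [0.4731, 0.1242, 0.1401]
tool_rot: [-0.835, 1.569, -0.455]
contact_force: [0.7, -1.2, -1.9]
opening: 0.023
time: 18.8
tool_pos: [0.4796, 0.2588, 0.1403]
tool_rot: [-0.28, 1.568, 0.103]
contact_force: [0.4, -0.4, -1.8]
opening: 0.0234
t 18.8 grasp [0.4797, 0.2588, 0.1343] F [0.44, -0.41, -1.81] open 0.0234 q6 -0.03 openyaw 22.0
trans [0.0583, -0.005, -0.0018] twist [0.006, 0.002, 0.001]
```

```bash
python3 -m creep '[{"translation":[0.015,-0.005,-0.002],"twist":[0.006,0.002,0],"hand":0},{"translation":[0.03,-0.005,-0.002],"twist":[0.006,0.002,0.001],"hand":0},{"translation":[0.045,-0.005,-0.002],"twist":[0.006,0.002,0.001],"hand":0},{"translation":[0.057,-0.005,-0.002],"twist":[0.006,0.002,0.001],"hand":0},{"translation":[0.058,-0.005,-0.002],"twist":[0.006,0.002,0.001],"hand":0}]'
python3 -m creep '[{"translation":[0.0025,0,0],"twist":[0,0,0],"hand":0},{"translation":[0.0025,0,0],"twist":[0,0,0],"hand":0}]'
python3 -c "
from h import *
st(); go(.480,.2535,.0715,21.6)"
```

```text
time: 19.3
tool_pos: [0.479, 0.2525, 0.081]
tool_rot: [3.025, 1.568, -2.882]
contact_force: [0.2, 0.2, -1.3]
opening: 0.0233
time: 19.5
tool_pos: [0.4791, 0.2524, 0.0786]
tool_rot: [3.022, 1.568, -2.885]
contact_force: [-0.3, -0.2, -1.0]
opening: 0.0233
t 19.5 grasp [0.4791, 0.2524, 0.0726] F [-0.3, -0.25, -1.04] open 0.0233 q6 -0.03 openyaw 21.6
trans [0.0011, 0.0007, 0.0013] twist [-0.001, -0.003, -0.0]
```

```bash
python3 -m creep '[{"translation":[0.001,0,0],"twist":[0,-0.003,0],"hand":0},{"translation":[0.001,0,0],"twist":[0,-0.003,0],"hand":0}]'
python3 -m creep '[{"translation":[0.0007,0,0],"twist":[0,0,0],"hand":0},{"translation":[0.0007,0,0],"twist":[0,0,0],"hand":0}]'
python3 -m creep '[{"translation":[0.0005,0,0],"twist":[0,0,0],"hand":0},{"translation":[0.0005,0,0],"twist":[0,0,0],"hand":0}]'
```

```text
time: 19.7
tool_pos: [0.4793, 0.2524, 0.078]
tool_rot: [0.219, 1.57, 0.596]
contact_force: [-0.3, -0.2, -1.2]
opening: 0.0235
time: 19.9
tool_pos: [0.4793, 0.2524, 0.0775]
tool_rot: [0.149, 1.569, 0.526]
contact_force: [0.5, 0.4, -1.3]
opening: 0.0231
time: 20.1
tool_pos: [0.4794, 0.2525, 0.0772]
tool_rot: [0.105, 1.569, 0.482]
contact_force: [-0.9, -0.2, 1.5]
opening: 0.0232
```

```bash
python3 -m creep '[{"translation":[0.0003,0,0],"twist":[0,0,0],"hand":0},{"translation":[0.0003,0,0],"twist":[0,0,0],"hand":0},{"translation":[0.0003,0,0],"twist":[0,0,0],"hand":26},{"translation":[0.0003,0,0],"twist":[0,0,0],"hand":30},{"translation":[0.0003,0,0],"twist":[0,0,0],"hand":40}]' 10
python3 -m creep '[{"translation":[0,0,0],"twist":[0,0,0],"hand":50},{"translation":[0,0,0],"twist":[0,0,0],"hand":50},{"translation":[0,0,0],"twist":[0,0,0],"hand":50}]'
python3 -m creep '[{"translation":[-0.01,0,0],"twist":[0,0,0],"hand":50},{"translation":[-0.03,0,0],"twist":[0,0,0],"hand":50},{"translation":[-0.06,0,0],"twist":[0,0,0],"hand":50},{"translation":[-0.1,0,0],"twist":[0,0,0],"hand":50},{"translation":[-0.13,0,0],"twist":[0,0,0],"hand":50}]'
python3 -m creep '[{"translation":[-0.02,-0.04,0],"twist":[0,0,0],"hand":50},{"translation":[-0.02,-0.09,0],"twist":[0,0,0],"hand":50},{"translation":[-0.02,-0.14,0],"twist":[0,0,0],"hand":50},{"translation":[-0.02,-0.17,0],"twist":[0,0,0],"hand":50},{"translation":[-0.02,-0.18,0],"twist":[0,0,0],"hand":50}]'
python3 - <<'E'
from h import *
st(); A=[]
for n in("scene","top"):
    im=robot.read_camera(n); x,y=(proj(n,(.5,.1,.03))-[100,100]).astype(int); x,y=max(x,0),max(y,0); A.append(cv2.resize(im[y:y+200,x:x+200],(400,400),interpolation=cv2.INTER_CUBIC)); print(n,x,y)
    print([(proj(n,p)-[x,y])*2 for p in((.4794,.2525,.095),(.4794,.2525,.005))])
cv2.imwrite("pics/c7.png",np.hstack(A))
E
```

```text
time: 20.6
tool_pos: [0.4795, 0.2525, 0.0768]
tool_rot: [0.11, 1.569, 0.487]
contact_force: [-0.0, 0.6, 0.4]
opening: 0.0318
time: 20.9
tool_pos: [0.4795, 0.2526, 0.0767]
tool_rot: [0.132, 1.569, 0.509]
contact_force: [-0.9, 1.1, -0.4]
opening: 0.0457
time: 21.4
tool_pos: [0.4796, 0.2526, 0.2097]
tool_rot: [0.044, 1.566, 0.42]
contact_force: [0.3, 1.0, 0.3]
opening: 0.0458
time: 21.9
tool_pos: [0.5467, 0.0823, 0.2304]
tool_rot: [-0.144, 1.565, 0.229]
contact_force: [0.2, 0.8, 0.6]
opening: 0.0459
t 21.9 grasp [0.5467, 0.0823, 0.2244] F [0.15, 0.76, 0.62] open 0.0459 q6 -0.36 openyaw 21.4
scene 106 96
[array([126.62025053,  97.05580447]), array([137.01602329, 145.0063717 ])]
top 115 112
[array([ 81.47611666, 213.50604054]), array([ 96.4363045, 218.7064499])]
```

View pics/c7.png

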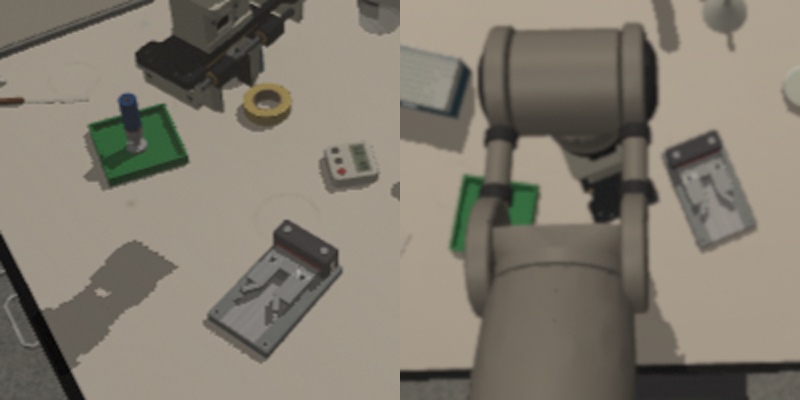

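The piece stands upright in the tray, with its top at (128,97) and foot at (137,143), where an upright piece is predicted. The arm is clear and the bystanders look unmoved.

```bash
python3 -m creep '[{"translation":[0,0,0],"twist":[0,0,0],"hand":50},{"translation":[0,0,0],"twist":[0,0,0],"hand":50},{"translation":[0,0,0],"twist":[0,0,0],"hand":50}]'
python3 -c "
from cell import robot
print(robot.hand_in())"
```

```text
time: 22.3
tool_pos: [0.5456, 0.0855, 0.2302]
tool_rot: [0.092, 1.566, 0.468]
contact_force: [-0.8, 0.4, 0.6]
opening: 0.0463
the job is handed in; nothing more can be done
None
```

I tested the blue-topped piece, left it standing in the green tray, and handed the job in at about 22 s of the 67 s allowed. `hand_in` reports no verdict, so I have only my own readings to go on.

- **Grip and slide:** I gripped it about 66 mm above its underside, above the glue line. I slid it home with the foot about 1.5 mm clear of the base, touched the closed end of the slot at about 4.6 N, then backed off 1.5 mm to the seat.
- **Pull:** The pull was about 12 N net of the piece's weight and held for about 1.5 s. It passed briefly through about 14–15 N on the way up. The jaw's travel, inferred from arm height, was about 1.5 to 1.8 mm. The jaw itself can't be read, and the force signal has about 0.7 N of noise.
- **Sideways load:** 3 to 5 N of sideways force appeared at the wrist during the pull and disappeared when I eased off.
- **Slip:** The piece showed no visible slip in the grip. It met the tray floor at a grasp height of 71.2 mm, where I expected 71.3 mm.
- **Final picture:** The scene view shows the piece upright near the tray's centre, within about 1 mm of its predicted top and foot positions. The stand is empty and the arm is clear. The timer and tape roll look undisturbed, by eye only. The petri dish was barely in that last view, but no move went near it. The arm hid the piece in the top view, so its final pose rests on the scene view and the arm's own reading.

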